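Sort two stripped watches for service

TASK

Two watches have been opened for service and their pieces lie mixed on the bench mat: put the two bare cases in the wire cleaning basket and the two movements in their holders in the white tray, one to a bay, and the eyeglass in the empty bay of the wooden tool tray. Set each piece down flat on the floor of its bay, the same way up as it lies now, without dropping it, and leave the hand press and the screwdriver stand where they are.

Things in the scene. Friction and masses are not known exactly. Their poses are not given: they have to be found in the camera images.
- case_large_mid (a point): Bare steel watch case lying face up: a ring 42 mm across and 12 mm high with a clear crystal and four lugs, 50 mm long over the lugs, no crown. This point is its centre, half-way up; x runs along the lugs (12 to 6 o'clock), z up; the flanks facing along its y are plain and are the place to grip (42 mm).
- case_small_mid (a point): Bare steel watch case lying face up: a ring 36 mm across and 11 mm high with a clear crystal and four lugs, 44 mm long over the lugs, no crown. This point is its centre, half-way up; x runs along the lugs (12 to 6 o'clock), z up; the flanks facing along its y are plain and are the place to grip (36 mm).
- movement_auto_mid (a point): Watch movement (self-winding, with a half-moon rotor) held in an aluminium movement holder: a block 46 mm long (x), 36 mm wide (y) and 14 mm high, the round brass movement 30 mm across showing on top (highest point 18 mm), and a small clamp-screw knob standing out at the -x end as far as 32 mm from the middle. This point is the middle of the block 8 mm above its underside; x along the block, z up. Grip it across its 36 mm width.
- movement_hand_mid (a point): Watch movement (hand-wound, with a bare balance wheel) held in an aluminium movement holder: a block 46 mm long (x), 36 mm wide (y) and 14 mm high, the round brass movement 26 mm across showing on top (highest point 17 mm), and a small clamp-screw knob standing out at the -x end as far as 32 mm from the middle. This point is the middle of the block 8 mm above its underside; x along the block, z up. Grip it across its 36 mm width.
- loupe_mid (a point): Watchmaker's eyeglass (loupe) of black plastic standing upright, lens end up: foot ring 38 mm across and 12 mm high, above it a barrel 30 mm across, 32 mm high in all. This point is on its axis, half-way up (16 mm); z up along the axis. Grip it low, on the foot ring.
- basket: Stainless wire cleaning basket, fixed on the bench, 116 by 169 mm. Its origin is under its centre on the bench, x across its width, y along its length, z up. Two bays side by side along y, each 110 mm (x) by 80 mm (y) inside, centres at y = +41.5 and -41.5 mm, walls 3 mm thick; mesh floor 8 mm and rim and divider 20 mm above the bench. Empty.
- movement_tray: White plastic tray with grey-green felt floor, fixed on the bench, 116 by 169 mm. Its origin is under its centre on the bench, x across its width, y along its length, z up. Two bays side by side along y, each 110 mm (x) by 80 mm (y) inside, centres at y = +41.5 and -41.5 mm, walls 3 mm thick; floor 4 mm, rim 18 mm and divider 16 mm above the bench. Empty.
- tool_tray: Pale wooden tool tray with grey-green felt floor, fixed on the bench, 120 by 175 mm. Its origin is under its centre on the bench, x across its width, y along its length, z up. Two bays side by side along y, each 110 mm (x) by 80 mm (y) inside, centres at y = +42.5 and -42.5 mm, walls 5 mm thick; floor 6 mm, rim 18 mm and divider 17 mm above the bench. The +y bay is full (four screwdrivers and tweezers, fixed); the -y bay is empty.
- setting_press: Bystander: black hand-setting press for watch hands, 130 by 80 mm, 155 mm high, 1.4 kg, standing loose at one side of the bench. Origin under its centre.
- driver_stand: Bystander: round stand of upright precision screwdrivers, 90 mm across, 122 mm high, 0.5 kg, standing loose at the other side. Origin under its centre.
Mind the look-alikes: they are no part of the job. Leave any pink or red look-alike of the movement_tray alone.

How it is judged:
By the outcome, as a careful person would: the job done as asked, in the order asked, and still so for the second after the job is handed in, with the robot touching nothing.
It also fails if it takes over 104 s, if anything falls off the work surface, if the arm or the gripper's body presses on something with over 40 N, if the wrist force passes 120 N, or if a joint passes its speed limit or range.

ROBOT

A 6-joint arm with a two-finger parallel gripper is mounted at the origin on the work surface. World frame = base frame: x ahead of the robot, y to its left, z up, the work surface at z = 0. Lengths are in m, angles in rad, forces in N, time in s.
With the tool pointing down it reaches from about 0.35 to 0.875 m from the base axis. Payload 15.5 kg.
Tool frame: the origin (TCP) lies at the very end of the fingers, on their centre line; the grasp point (between the pads) lies 19 mm behind it; z points along the fingers, y is the line along which they close (so a half turn about z gives the same grasp; the last joint's range is limited). The gripper opens to 85 mm and grips with 20 to 120 N. Pads are 22 mm wide; open, the fingers measure 114 mm over their backs; the gripper's body (76 mm by 85 mm) begins 54 mm behind the grasp point. The pads swing forward as they close: fully open they stand 13 mm farther back than shut.
Start: joints at [-1.383, 0.494, 1.345, -0, 1.302, -0.096], TCP at [0.175, -0.6, 0.231] pointing down, gripper open.
Joint ranges: [-2.91, 2.91], [-0.82, 2.16], [0.22, 2.67], [-1.22, 4.37], [0.12, 2.79], [-3.08, 3.08]. Speed limits (rad/s): [1.89, 1.89, 2.57, 3.01, 3.01, 3.01].

INTERFACE

Orientations are given as [roll, pitch, yaw] about the fixed x, y, z axes, in that order (R = Rz(yaw) Ry(pitch) Rx(roll)).
In Python, from workcell import env, command_gripper, status, imaging gives the robot as it stands. Calls block until the motion is done:
- env.move_to(position, orientation): joint-space move of the TCP to a pose.
- env.movel(position, max_speed=0.15, frame=None, f_stop=None): straight line of the TCP; frame=None keeps the orientation; max_speed is the mean speed in m/s. With f_stop (N) it stops when the force on the tool has changed by that much, and returns True; else False.
- env.move_joints(angles): joint-space move.
- command_gripper(opening, newtons=None): finger opening in m; newtons is the grip in N (None keeps the last); returns when the fingers have stopped.
- env.hold(seconds).
- env.ik(position, orientation): joint angles nearest the present ones, or None.
- status.state(): the state.
- imaging.snapshot(name): name is "scene" or "top" or "wrist"; returns the picture (384x512x3 uint8, red, green, blue); there is no depth.
- imaging.get_calibration(name): a dict with "fx", "fy", "cx", "cy" (pixels), "rvec" (rotation vector, rad) and "tvec" (3), from world to camera coordinates, as OpenCV has them; the wrist camera has in their place "T_tool_cam" (4x4, takes a point from camera to tool coordinates, whose origin is the TCP and whose axes are the flange's). Camera axes: x right, y down, z forward; pixel columns grow to the right and rows downward; lengths in m; the calibration is good to about 2 mm. A picture is of the moment at which its call begins: read the wrist's pose just before it. get_calibration takes no time and is no camera call.
A pose or a line that the arm cannot do raises env.IKError and nothing moves.
- env.job_done(): hands the job in; it is judged then, once.
The state is a dict: "time_s": time; "qpos": joint angles; "joint_vel": joint speeds; "joint_efforts": joint torques, N m; "ee_pos": TCP position; "ee_rot": TCP orientation; "force": force on the tool from outside, world axes, zero at the start; "moment": the same for the moment, N m; "grip_width": finger opening in m; "grip_force": force on a finger pad.
Only numpy, scipy, OpenCV 4.12 (cv2) and the standard library are available. Lean on these libraries where they do the work, as an engineer would, in place of code of your own. Each camera call takes 0.05 s, during which the arm holds its last target. There are 200 camera calls.

## Working session

There is one attempt and no reset: what is moved stays moved. The work goes in short steps, each a Python script; the robot and the scene stay as the last script left them, time stands still between calls to the robot, and variables do not carry over. Pictures are saved under pics/ and viewed, at most 14 in all, crops included, and the job is handed in when it is done.

```bash
mkdir -p pics; ls; python3 - <<'E'
from workcell import env, status, imaging
import cv2
for n in ("top","scene"):
    im=imaging.snapshot(n); cv2.imwrite(f"pics/{n}0.png",cv2.resize(im[:,:,::-1],(800,600),interpolation=cv2.INTER_CUBIC)); print(imaging.get_calibration(n))
print(imaging.get_calibration("wrist"),status.state())
E
```

```text
pics
{'fx': 379.9594865150026, 'fy': 379.9594865150026, 'cx': 255.69043713240495, 'cy': 190.47963365118503, 'rvec': array([ 2.17372693, -2.20359551,  0.12254194]), 'tvec': array([-0.01214687,  0.52154394,  1.06670915])}
{'fx': 375.88335719429966, 'fy': 375.88335719429966, 'cx': 259.3654034265582, 'cy': 192.13130302067893, 'rvec': array([ 0.68415324,  2.60824773, -1.12287622]), 'tvec': array([ 0.46865159, -0.15156404,  1.26126735])}
{'fx': 297.12964847825583, 'fy': 297.12964847825583, 'cx': 248.8539813827624, 'cy': 191.50018437843215, 'T_tool_cam': array([[-7.65301400e-04, -9.65313726e-01, -2.61091602e-01,
         6.57664726e-02],
       [ 9.99999562e-01, -5.98154788e-04, -7.19647958e-04,
         1.21566569e-03],
       [ 5.38512860e-04, -2.61092038e-01,  9.65313761e-01,
        -1.42171293e-01],
       [ 0.00000000e+00,  0.00000000e+00,  0.00000000e+00,
         1.00000000e+00]])} {'time_s': 0.1, 'qpos': array([-1.38248936e+00,  4.94125223e-01,  1.34606833e+00, -3.94096404e-06,
        1.30251853e+00, -9.55361581e-02]), 'joint_vel': array([-0.00067074, -0.00098764, -0.00166101, -0.00088423,  0.00219166,
        0.00156767]), 'joint_efforts': array([ 1.87429527e-03, -8.83585882e+01, -3.84564292e+01, -2.88387673e-04,
        5.33531929e-03,  8.41158055e-06]), 'ee_pos': array([ 0.17494746, -0.59967134,  0.23075758]), 'ee_rot': array([-3.14047796e+00, -1.03002106e-04,  2.83844112e-01]), 'force': array([ 0.61458091, -0.53800565, -0.28504714]), 'moment': array([-0.04279974,  0.02079905,  0.01675517]), 'grip_force': 0.0, 'grip_width': 0.08536495096573232}
```

View pics/top0.png

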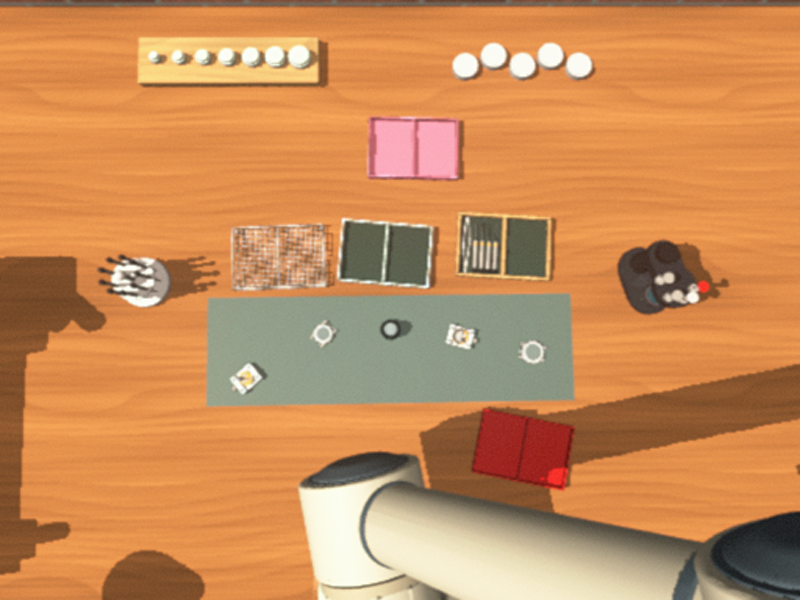

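View pics/scene0.png

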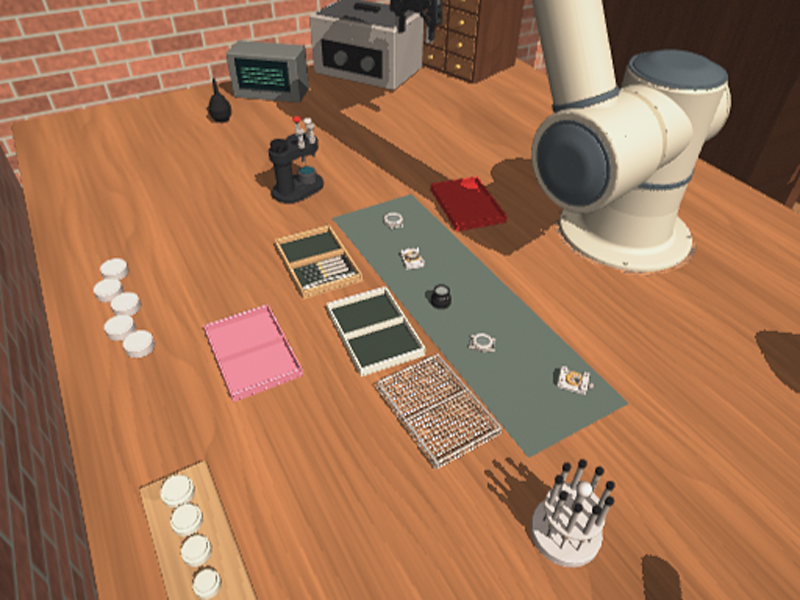

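The top view shows, in enlarged pixels:
- **Pieces, left to right:** movement (247,378), case (323,333), loupe (391,328), movement (461,336), case (532,351).
- **Trays:** basket (281,256), white tray (387,253), wooden tray (504,246) with its empty bay on the right (-y).
- **Look-alikes:** one pink and one red tray, both to be left alone.

Next I'll get rough positions and take two wrist views.

```bash
cat > h.py <<'E'
import numpy as np, cv2
from scipy.spatial.transform import Rotation as R
from workcell import env, status, imaging, command_gripper
def ray(name,px,z,state=None):
    c=imaging.get_calibration(name); px=np.asarray(px,float)
    d=np.array([(px[0]-c["cx"])/c["fx"],(px[1]-c["cy"])/c["fy"],1.])
    if state is None:
        Rm=R.from_rotvec(c["rvec"]).as_matrix().T; o=-Rm@c["tvec"]
    else:
        T=np.eye(4);T[:3,:3]=R.from_euler("xyz",state["ee_rot"]).as_matrix();T[:3,3]=state["ee_pos"]
        T=T@c["T_tool_cam"];Rm=T[:3,:3];o=T[:3,3]
    d=Rm@d
    return o+d*(z-o[2])/d[2]
E
python3 - <<'E'
from h import *
import pickle
s=0.64
for n,p,z in [("movL",(247,378),.016),("caseL",(323,333),.01),("loupe",(391,328),.032),("movR",(461,336),.016),("caseR",(532,351),.01),("basket",(281,256),.02),("white",(387,253),.018),("wood",(504,246),.018),("stand",(148,282),.05),("press",(660,280),.08)]:
    print(n,ray("top",np.array(p)*s,z).round(3))
for i,y in enumerate((-.14,.16)):
    env.move_to([.48,y,.22],[np.pi,0,0]); st=status.state(); im=imaging.snapshot("wrist")
    pickle.dump((st,im),open(f"w{i}.pkl","wb")); cv2.imwrite(f"pics/w{i}.png",cv2.resize(im[:,:,::-1],(800,600),interpolation=cv2.INTER_CUBIC)); print(st["time_s"],st["ee_pos"],st["ee_rot"])
E
```

```text
movL [0.379 0.259 0.016]
caseL [0.459 0.122 0.01 ]
loupe [ 0.466 -0.003  0.032]
movR [ 0.45  -0.132  0.016]
caseR [ 0.42  -0.264  0.01 ]
basket [0.601 0.198 0.02 ]
white [0.605 0.003 0.018]
wood [ 0.616 -0.216  0.018]
stand [0.552 0.428 0.05 ]
press [ 0.542 -0.477  0.08 ]
2.0917 [ 0.48005486 -0.14067867  0.22001662] [ 3.14141382e+00 -1.34236650e-04 -5.96258381e-04]
3.2917 [0.48034526 0.15909173 0.22001343] [ 3.14132625e+00 -1.31112336e-04 -6.51725523e-04]
```

View pics/w0.png

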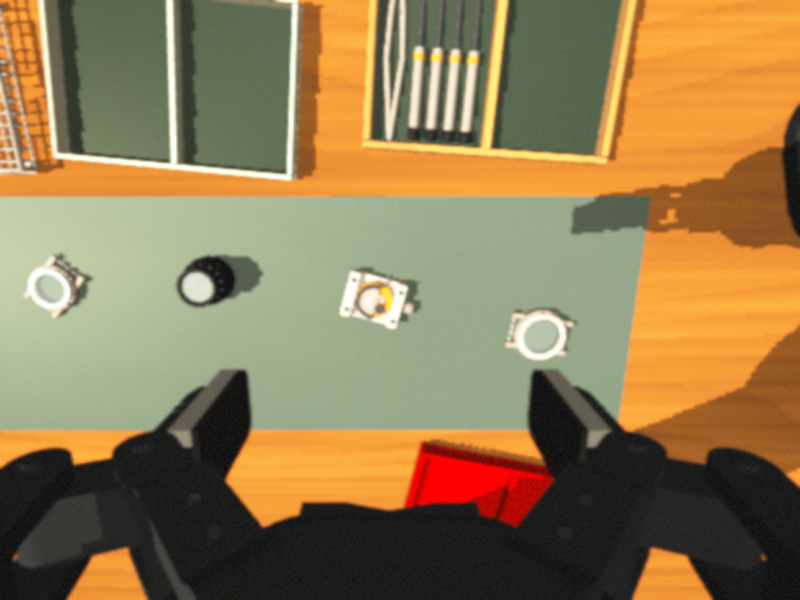

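View pics/w1.png

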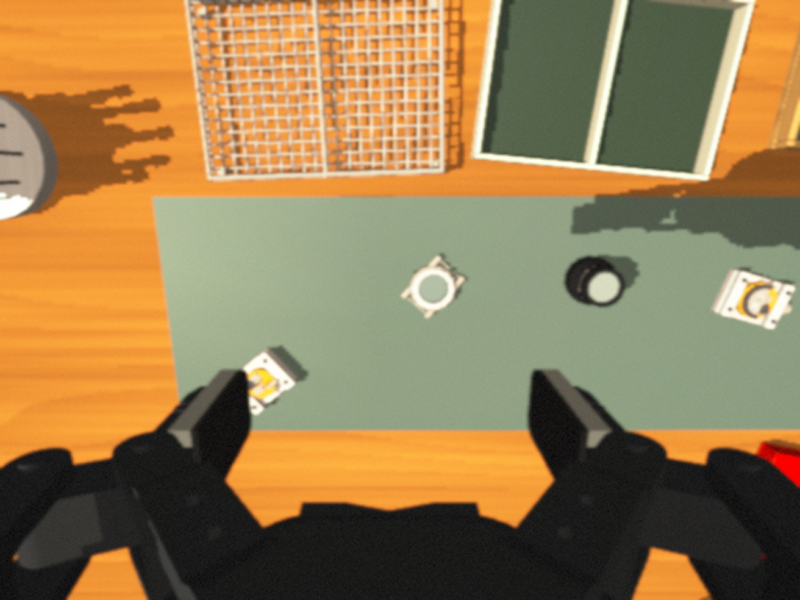

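The wrist views show:
- **w0:** right case (540,334), right movement (376,298) with its knob on the right, loupe.
- **w1:** left case (433,289), loupe foot (594,281), left movement partly hidden behind a finger at (262,385).
- **Tray near corners:** basket (210,180) and (443,173), white (476,155) and (711,179), both in w1; wood (364,146) and (609,160) in w0.

I'll take one closer look at the left movement and make enlarged crops of all the pieces.

```bash
python3 - <<'E'
from h import *
import pickle
env.move_to([.39,.255,.20],[np.pi,0,0]); st=status.state(); im=imaging.snapshot("wrist"); pickle.dump((st,im),open("w2.pkl","wb"))
ims=[pickle.load(open(f"w{i}.pkl","rb"))[1] for i in range(3)]
c=imaging.get_calibration("wrist")
T=np.eye(4);T[:3,:3]=R.from_euler("xyz",st["ee_rot"]).as_matrix();T[:3,3]=st["ee_pos"];T=np.linalg.inv(T@c["T_tool_cam"])
p=T@[.379,.259,.015,1];u=(c["cx"]+c["fx"]*p[0]/p[2],c["cy"]+c["fy"]*p[1]/p[2])
cells=[(0,540*.64,334*.64),(0,376*.64,298*.64),(1,594*.64,281*.64),(1,433*.64,289*.64),(2,*u)]
out=np.zeros((532,798,3),np.uint8)
for k,(i,x,y) in enumerate(cells):
    x0,y0=int(x)-22,int(y)-22;print(k,i,x0,y0)
    t=cv2.resize(ims[i][y0:y0+44,x0:x0+44],(264,264),interpolation=cv2.INTER_CUBIC)
    r,q=divmod(k,3);out[r*266:r*266+264,q*266:q*266+264]=t
cv2.imwrite("pics/m.png",out[:,:,::-1])
E
```

```text
0 0 323 191
1 0 218 168
2 1 358 157
3 1 255 162
4 2 222 159
```

View pics/m.png

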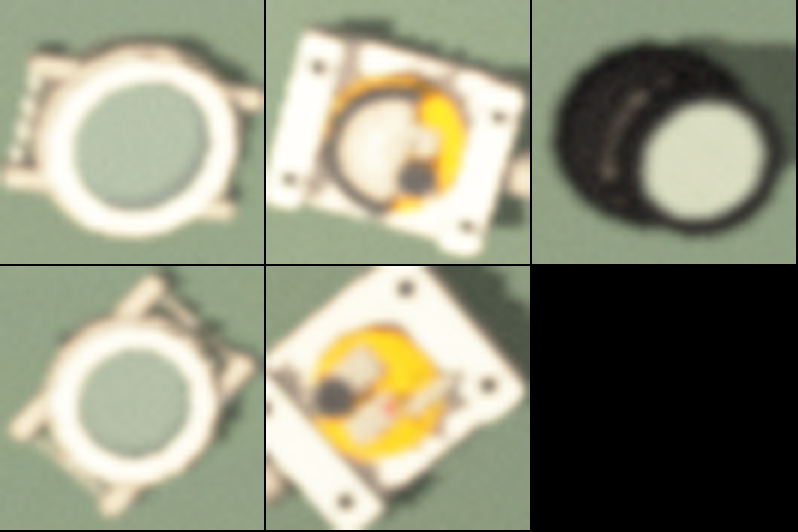

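In the crops, the right case (cell 0) is the large one and the left (cell 3) the small one. The right movement has the rotor, so it's the automatic, and the left is the hand-wound. Lugs, dowel dots and knobs are clear enough to give the yaws. I'll compute the poses and do the small case first.

```bash
cat > plan.py <<'E'
from h import *
import pickle
S=[pickle.load(open(f"w{i}.pkl","rb"))[0] for i in range(3)]
off=[(0,323,191),(0,218,168),(1,358,157),(1,255,162),(2,222,159)]
def cell(k,u,v,z): i,x,y=off[k]; return ray("wrist",(x+(u+.5)/6-.5,y+(v+.5)/6-.5),z,S[i])[:2]
def big(i,u,v,z): return ray("wrist",((u+.5)*.64-.5,(v+.5)*.64-.5),z,S[i])[:2]
ang=lambda d: np.arctan2(d[1],d[0])
def piece(k,c,zc,a0,a1,za):   # a0->a1: pixel means of +x axis
    return cell(k,*c,zc), ang(cell(k,*a1,za)-cell(k,*a0,za))
P={"large":piece(0,(138,141.5),.012,(24,121),(247,157),.004),
   "small":piece(3,(132,136),.011,(65,201),(197,55),.004),
   "auto":piece(1,(128,146.5),.014,(216,172),(37.5,123.5),.014),
   "hand":piece(4,(109.5,127.5),.014,(38.5,185.5),(180.5,69.5),.014),
   "loupe":(cell(2,119,134,.012),None)}
def tray(i,l,r,z,hx):
    a,b=big(i,*l,z),big(i,*r,z); y=(a-b)/np.linalg.norm(a-b); x=np.array([y[1],-y[0]])
    return (a+b)/2+hx*x,x,y,np.linalg.norm(a-b)
T={"basket":tray(1,(210,180),(443,173),.02,.058),"white":tray(1,(476,155),(711,179),.018,.058),"wood":tray(0,(364,146),(609,160),.018,.060)}
J={"small":("basket",.0415,.008,.036),"large":("basket",-.0415,.008,.042),"auto":("white",-.0415,.004,.036),"hand":("white",.0415,.004,.036),"loupe":("wood",-.0425,.006,.038)}
def near90(a): return a-np.pi*np.round((a-np.pi/2)/np.pi)
UP=.11; ZP=.003
def job(n):
    p,a=P[n]; tn,dy,fl,w=J[n]; c,x,y,_=T[tn]
    py=near90(ang(y)); t=c+dy*y
    if a is None: ya=py
    else: ya=near90(a)
    if n in("auto","hand"):      # shift so that block+knob is centred in bay
        s=np.sign(np.cos(ya-a)); t=t+.0045*s*np.array([np.cos(py),np.sin(py)])
    return p,ya,t,py,fl,w
def pick(n):
    p,ya,t,py,fl,w=job(n); o=[np.pi,0,ya]
    env.move_to([*p,UP],o); command_gripper(w+.024)
    env.movel([*p,.03],max_speed=.2); hit=env.movel([*p,ZP],max_speed=.05,f_stop=10)
    command_gripper(0.02,40); s=status.state(); print(n,"hit",hit,"w",s["grip_width"],"F",s["grip_force"],"z",s["ee_pos"][2],s["time_s"])
    env.movel([*p,UP],max_speed=.15); s=status.state(); print(" lifted w",s["grip_width"],s["time_s"])
def place(n):
    p,ya,t,py,fl,w=job(n); o=[np.pi,0,py]
    env.move_to([*t,UP],o); z=fl+ZP
    env.movel([*t,z+.012],max_speed=.15); env.hold(.15)
    hit=env.movel([*t,z-.002],max_speed=.02,f_stop=3); s=status.state(); print(" place hit",hit,"dz",s["ee_pos"][2]-z)
    command_gripper(w+.012); env.movel([*t,UP],max_speed=.15); print(" t",status.state()["time_s"])
def snap(name,cam="wrist"):
    im=imaging.snapshot(cam); cv2.imwrite(f"pics/{name}.png",cv2.resize(im[:,:,::-1],(800,600),interpolation=cv2.INTER_CUBIC))
if __name__=="__main__":
    for k,v in T.items(): print(k,v[0].round(4),np.degrees(ang(v[1])).round(1),v[3].round(4))
    for n in P:
        p,ya,t,py,fl,w=job(n); print(n,p.round(4),P[n][1] and np.degrees(P[n][1]).round(1),"yaw",np.degrees(ya).round(1),"->",t.round(4),np.degrees(py).round(1), env.ik([*p,ZP],[np.pi,0,ya]) is not None, env.ik([*t,.01],[np.pi,0,py]) is not None)
    for k,d in((0,"large ends"),): print(np.degrees(ang(cell(0,10,180,.004)-cell(0,38,62,.004))),np.degrees(ang(cell(0,232,213,.004)-cell(0,262,100,.004))))
E
python3 plan.py
```

```text
basket [0.6027 0.2043] 1.6 0.1663
white [0.6087 0.006 ] -5.6 0.1702
wood [ 0.6202 -0.2144] -3.2 0.1741
large [ 0.422  -0.2622] -99.6 yaw 80.4 -> [0.6038 0.1628] 91.6 True True
small [0.4605 0.1243] -40.6 yaw 139.4 -> [0.6016 0.2458] 91.6 True True
auto [ 0.4514 -0.1296] 74.2 yaw 74.2 -> [ 0.605  -0.0308] 84.4 True True
hand [0.3813 0.264 ] -50.3 yaw 129.7 -> [0.6123 0.0428] 84.4 True True
loupe [0.4672 0.0029] None yaw 86.8 -> [ 0.6179 -0.2568] 86.8 True True
171.01471216636463 171.4234658473605
```

```bash
python3 - <<'E'
from plan import *
pick("small"); snap("g1"); place("small"); snap("p1"); 
E
```

```text
small hit False w 0.03301442675636859 F 38.82397413253784 z 0.0035042814168417084 8.4083
 lifted w 0.03315104904281218 9.275
 place hit True dz 0.0005302473914381017
 t 12.8583
```

View pics/p1.png

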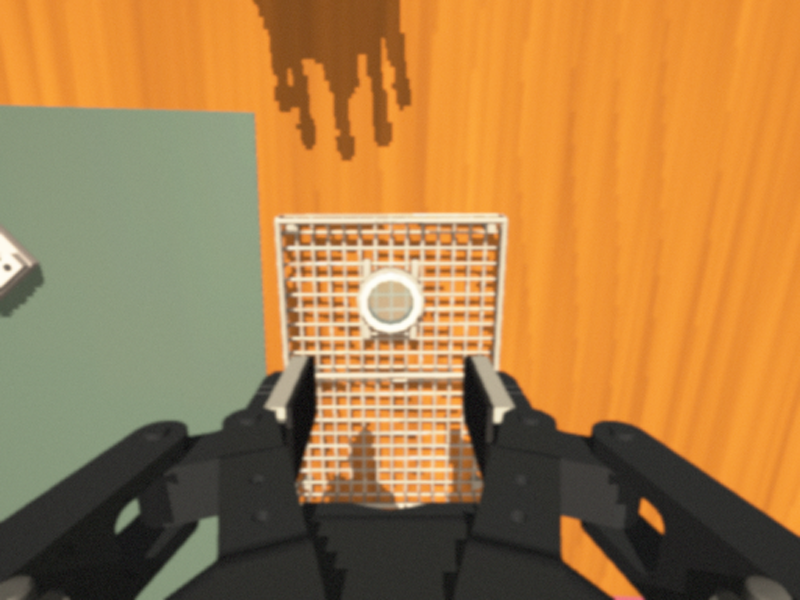

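The small case lies flat and centred in the +y bay at (390,303). Next are the large case and the automatic movement.

```bash
python3 - <<'E'
from plan import *
pick("large"); 
if status.state()["grip_width"]>.034: place("large"); pick("auto")
if .03<status.state()["grip_width"]<.04: place("auto"); snap("p2"); 
E
```

```text
large hit False w 0.039417509654365454 F 38.981950879096985 z 0.0035423917028322947 16.7833
 lifted w 0.038970846177939174 17.65
 place hit True dz 0.0006125161798238125
 t 21.8917
auto hit False w 0.03453341437890826 F 38.99127423763275 z 0.003450101547694779 24.975
 lifted w 0.034249916763117436 25.8417
 place hit True dz 0.0005149974579834382
 t 29.2
```

View pics/p2.png

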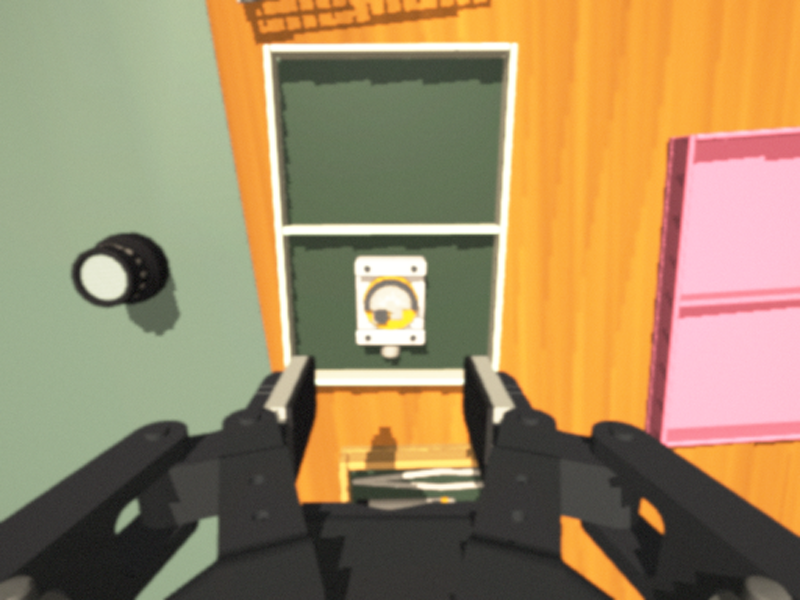

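The automatic movement is well inside the -y bay at (390,300), knob clear of the wall. Next are the hand-wound movement and the loupe.

```bash
python3 - <<'E'
from plan import *
pick("hand")
if .03<status.state()["grip_width"]<.04: place("hand"); pick("loupe")
if .033<status.state()["grip_width"]<.045: place("loupe")
s=status.state()["ee_pos"]; env.movel([s[0],s[1],.25],max_speed=.2); snap("p3")
env.move_to([.50,0.08,.30],[np.pi,0,0]); snap("p4"); print(status.state()["time_s"])
E
```

```text
hand hit False w 0.03443480476946434 F 38.97974073886871 z 0.0034369278693348396 32.5083
 lifted w 0.03401537201651668 33.375
 place hit True dz 0.00047841687587716394
 t 37.1917
loupe hit False w 0.03574233840772037 F 38.957412242889404 z 0.0034897308639455157 39.7417
 lifted w 0.03612581082109373 40.6083
 place hit True dz 0.0005433436792013427
 t 44.3333
47.125
```

View pics/p3.png

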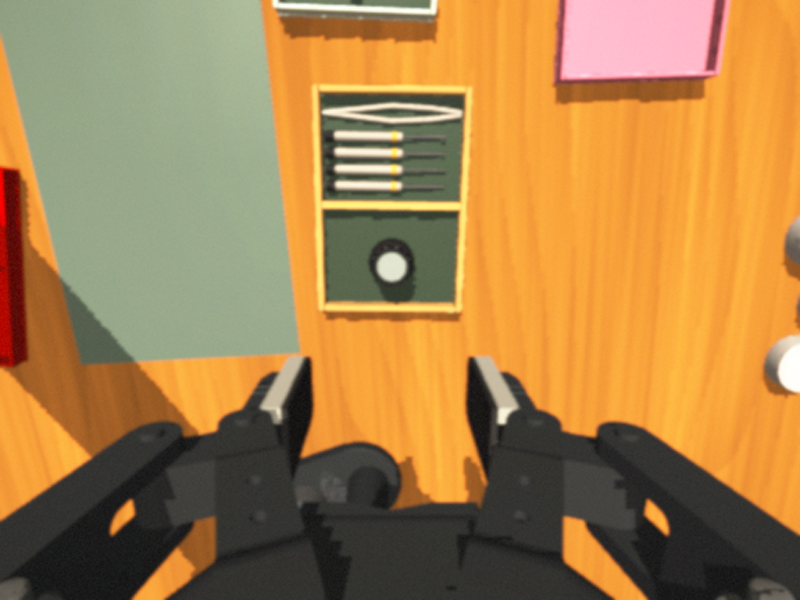

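View pics/p4.png

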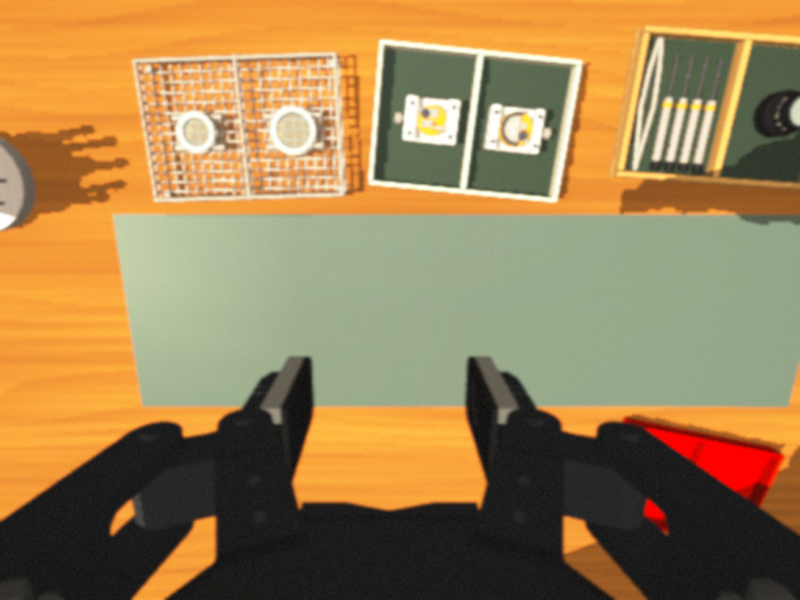

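All five pieces lie flat in their bays: cases at (197,131) and (293,130), movements at (431,120) and (516,128), and the loupe upright at (392,265) in p3. I'm handing in.

```bash
python3 -c "
from workcell import env
print(env.job_done())"
```

```text
the job is handed in; nothing more can be done
None
```

The job is handed in at about 47 s on the robot's clock: both cases are in the basket, both movements in the white tray and the eyeglass in the wooden tray's empty bay, one to a bay, each lowered gently to the floor of its bay, with the press and screwdriver stand never approached.

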